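Find the release notch in the card rack's rail and press it

ROBOT

A 7-joint arm with a two-finger parallel gripper is mounted at the origin on the work surface. World frame = base frame: x ahead of the robot, y to its left, z up, the work surface at z = 0. Lengths are in m, angles in rad, forces in N, time in s.
With the tool pointing down it reaches from about 0.425 to 0.975 m from the base axis. Payload 16.7 kg.
Tool frame: the origin (TCP) lies midway between the tips of the shut fingers; the grasp point (between the pads) lies 19 mm behind it; z points along the fingers, y is the line along which they close (so a half turn about z gives the same grasp; the last joint's range is limited). The gripper opens to 85 mm and grips with 20 to 120 N. Pads are 22 mm wide; open, the fingers measure 114 mm over their backs; the gripper's body (76 mm by 85 mm) begins 54 mm behind the grasp point. The pads swing forward as they close: fully open they stand 13 mm farther back than shut.
Start: joints at [1.103, 0.426, 0.074, 1.606, -0.034, 1.111, -0.067], TCP at [0.212, -0.641, 0.231] pointing down, gripper open.
Joint ranges: [-2.85, 2.85], [-0.5, 2.14], [-1.23, 1.37], [0.21, 2.46], [-1.02, 4.16], [0.16, 2.05], [-2.73, 2.73]. Speed limits (rad/s): [1.89, 1.89, 2.39, 2.39, 3.01, 3.01, 3.01].

INTERFACE

Orientations are given as a unit quaternion [w, x, y, z].
In Python, from cell import bot, cams, find_in gives the robot as it stands.
- The arm moves only by the tool servo_tool, never from a script. Its argument "motion" is a list of rows, each an object with "rot": the turn, a rotation vector about the tool's x, y, z in degrees, a list of three; "delta_pos": the shift along the tool's x, y, z in m, a list of three; "grip": the closure in counts, from 0 (fully open) to 255 (shut). In form: [{"rot": [rx, ry, rz], "delta_pos": [dx, dy, dz], "grip": grip}, ...]. A call has exactly 10 rows; each row shifts and turns the commanded pose from where the row before left it, along the tool's axes as they then stand; what a row does not reach is not made up. A row lasts 1/10 s, in which the tool goes at most 50 mm and 8.59 degrees, less where a joint would pass 70% of its speed; a pose out of reach is approached as far as the arm can. A call is refused whole if a number of a shift passes 0.05 or a number of a turn 8.59, either way. A call with a gripper value outside its range is refused whole. The fingers move at their own pace and stop on an object; the grip force is fixed at half the most. Time passes only in rows, so rows that do not move let the fingers close, or fill a call up. It gives the time, the measured TCP pose, the force, the opening and the grip force at its end, in the units of the state.
- bot.get_obs(): the state, without advancing time (a new reading comes with each control period).
- cams.get_image(name): name is "side" or "top"; returns the picture (384x512x3 uint8, blue, green, red); there is no depth.
- cams.camera_model(name): a dict with "K" (3x3 intrinsics, pixels), "R" (3x3) and "t" (3): a world point X has camera coordinates R X + t. Camera axes: x right, y down, z forward; pixel columns grow to the right and rows downward; lengths in m; the calibration is good to about 2 mm. A picture is of the moment at which its call begins. camera_model takes no time and is no camera call.
- bot.close_job(): hands the job in; it is judged then, once.
Trained networks look in the newest picture that a camera, given by its name, has taken for a name from the list of things; names that differ only in an ending like _2 or _b are one class to them, and where a whole thing is asked for, a point or a joint stands for the part that bears it (a point fixed in the world has none). Each returns a list of dicts, best first, with "confidence" (0 to 1); they miss things now and then, are a little off and sometimes report something else, mostly with a low value. They report only what shows in the picture. A call takes as long as a camera call.
- find_in(query, camera): "extent" ([left, top, right, bottom] in pixels, round what is visible of it).
The state is a dict: "time_s": time; "qpos": joint angles; "qd": joint speeds; "joint_torque": joint torques, N m; "tool_pos": TCP position; "eef_rot": TCP orientation; "ft_force": force on the tool from outside, world axes, zero at the start; "torque": the same for the moment, N m; "grip_width": finger opening in m; "finger_force": force on a finger pad.
Only numpy, scipy, OpenCV 4.12 (cv2) and the standard library are available. Lean on these libraries where they do the work, as an engineer would, in place of code of your own. Each camera call takes 0.05 s, during which the arm holds its last target. There are 200 camera calls.

TASK

The control-card rack on the bench is unlocked by a release tab hidden in a notch somewhere along the metal rail on its near edge. With the fingers closed, put the fingertips lightly on top of the rail close to its left end, slide them along it to the right until they find the notch, and press the tab inside fully down so that the retaining bar at the far side of the rack springs up. Grasp nothing, do not touch the retaining bar itself, leave the loose things where they are, and finish with the hand clear of everything.

Things in the scene. Friction and masses are not known exactly. Their poses are not given: they have to be found in the camera images.
- rack: Fixed control-card rack lying on its back, 150 (its x) by 470 (its y) by 108 mm high. Origin: centre of its underside; x away from the robot, y to the robot's left, z up; turned up to 15 degrees. A black power supply stands at each end (y 140 to 235 mm either side, full depth, top z = 108 mm). Card fronts behind the rail reach at most z = 72 mm.
- rail_mid (a point): Middle of the open rail, at top height (rack x = -55, y = 0, z = 100 mm). The rail has one notch, 44 mm long (y), cut through its full width (x), its centre anywhere from 0 to 90 mm to the right of this point, differing each time: feel or look for it. In it lies the release tab, 40 (y) by 20 mm, aluminium, its flat top 6 mm below the rail's top.
- rail_left (a point): Left end of the open rail, mid-width, on its top, at the face of the left power supply (rack x = -55, y = +140, z = 100 mm). The rail is bare aluminium, rigid, 24 mm wide (x), flat-topped and unbroken but for the notch.
- rail_right (a point): Right end of the open rail, mid-width, on its top, at the face of the right power supply (rack x = -55, y = -140, z = 100 mm).
- release (a joint): How far the release tab is pressed down, in m: 0 is up (top 6 mm below the rail's top), 0.008 fully down (top 14 mm below it). It resists with about 4 to 7 N and stays where it is pushed.
- retainer (a joint): Angle in rad of the thin steel retaining bar (32 by 280 mm) over the far ends of the cards, hinged on the rack's far wall (rack x = +70, z = 76 mm). 0 is flat; linked to the release tab, it rises to 0.48 when the tab is fully down. Not to be touched.
- relay: Loose plug-in relay, clear case 36 x 36 x 50 mm on a black foot, standing loose on the rack's right power supply. Origin: centre of its underside. A bystander.
- screwdriver: Loose screwdriver lying on the bench beyond the rack's right end; origin at its underside, x along it. A bystander.
- spare_card: Loose spare card module, grey, 120 x 34 x 75 mm high, standing on the bench beyond the rack's left end. Origin: centre of its underside. A bystander.

How it is judged:
By the outcome, as a careful person would: the job done as asked, in the order asked, and still so for the second after the job is handed in, with the robot touching nothing.
It also fails if it takes over 51 s, if anything falls off the work surface, if the arm or the gripper's body presses on something with over 40 N, if the wrist force passes 120 N, or if a joint passes its speed limit or range.

## Working session

There is one attempt and no reset: what is moved stays moved. The work goes in short steps, Python scripts to look and compute and a tool call to move; the robot and the scene stay as the last step left them, time stands still between calls to the robot, and variables do not carry over. Pictures are saved under pics/ and viewed, at most 10 in all, crops included, and the job is handed in when it is done.

Besides the shell and the picture viewer there is one more tool, called after ">>>" as name([rows], argument=value, ...), one row to a line, values as JSON. servo_tool: Moves the arm, as the interface text tells. Its arguments: {"type":"object","properties":{"motion":{"type":"array","items":{"type":"object","properties":{"rot":{"type":"array","items":{"type":"number"}},"delta_pos":{"type":"array","items":{"type":"number"}},"grip":{"type":"number"}}}}},"required":["motion"]}

```bash
mkdir -p pics; ls; python3 - <<'E'
from cell import bot,cams,find_in
import cv2
o=bot.get_obs(); print({k:o[k] for k in('time_s','tool_pos','eef_rot','ft_force','grip_width')})
for c in('top','side'):
    cv2.imwrite(f'pics/{c}0.png',cams.get_image(c))
    m=cams.camera_model(c); print(c,m)
    for q in ('rack','rail_mid','rail_left','rail_right','release'): print(q,find_in(q,c)[:2])
E
```

```text
pics
{'time_s': 0.0, 'tool_pos': array([ 0.21140434, -0.64062294,  0.23062529]), 'eef_rot': array([-6.10178987e-04,  9.87326612e-01,  1.58700244e-01, -1.43314223e-04]), 'ft_force': array([ 0.56186447, -0.38329217,  0.26062424]), 'grip_width': 0.08534737092055206}
top {'K': array([[449.05982621,   0.        , 261.59175401],
       [  0.        , 449.05982621, 185.07469941],
       [  0.        ,   0.        ,   1.        ]]), 'R': array([[-0.02897897, -0.99951577, -0.01133366],
       [-0.98023405,  0.03063623, -0.19545495],
       [ 0.19570752,  0.00544556, -0.98064719]]), 't': array([0.0320648 , 0.58415236, 1.26741367])}
rack [{'extent': [168.1, 151.3, 335.6, 222.8], 'confidence': 0.67}]
rail_mid [{'extent': [169.2, 153.2, 333.3, 221.7], 'confidence': 0.62}]
rail_left [{'extent': [167.7, 152.3, 336.3, 221.5], 'confidence': 0.77}]
rail_right [{'extent': [167.7, 152.6, 332.1, 220.2], 'confidence': 0.71}]
release [{'extent': [265.0, 202.6, 278.2, 211.1], 'confidence': 0.61}, {'extent': [205.1, 158.2, 300.1, 173.1], 'confidence': 0.52}]
side {'K': array([[431.82176727,   0.        , 265.09324918],
       [  0.        , 431.82176727, 194.52716973],
       [  0.        ,   0.        ,   1.        ]]), 'R': array([[-0.96629621, -0.25691041, -0.01639138],
       [-0.16270827,  0.65884227, -0.73447456],
       [ 0.1994935 , -0.70705297, -0.67843824]]), 't': array([0.55426971, 0.16268834, 1.21376717])}
rack [{'extent': [195.4, 155.8, 308.0, 297.1], 'confidence': 0.87}]
rail_mid [{'extent': [198.8, 155.2, 307.3, 298.8], 'confidence': 0.71}]
rail_left [{'extent': [200.4, 156.1, 306.3, 296.6], 'confidence': 0.65}]
rail_right [{'extent': [194.0, 154.0, 309.6, 293.8], 'confidence': 0.85}]
release [{'extent': [278.4, 189.6, 288.1, 202.5], 'confidence': 0.39}]
```

```bash
python3 - <<'E'
import cv2
a=cv2.imread('pics/top0.png')[120:250,130:370]; cv2.imwrite('pics/topc.png',cv2.resize(a,None,fx=3.3,fy=3.3,interpolation=cv2.INTER_CUBIC))
a=cv2.imread('pics/side0.png')[130:330,160:360]; cv2.imwrite('pics/sidec.png',cv2.resize(a,None,fx=3,fy=3,interpolation=cv2.INTER_CUBIC))
E
```

```text
(no output)
```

View pics/topc.png

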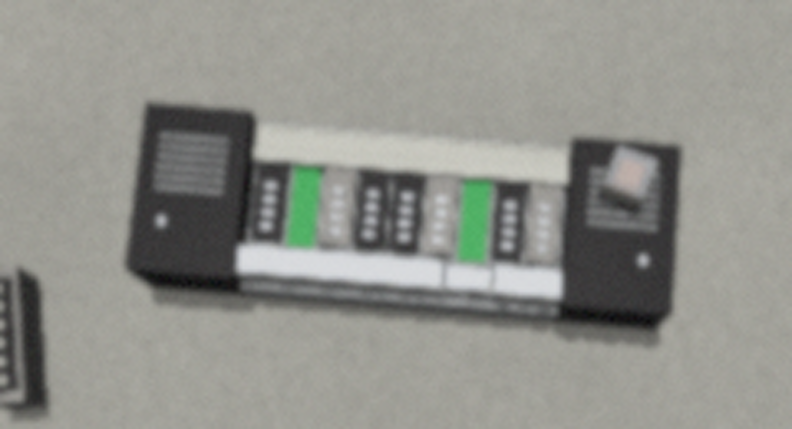

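View pics/sidec.png

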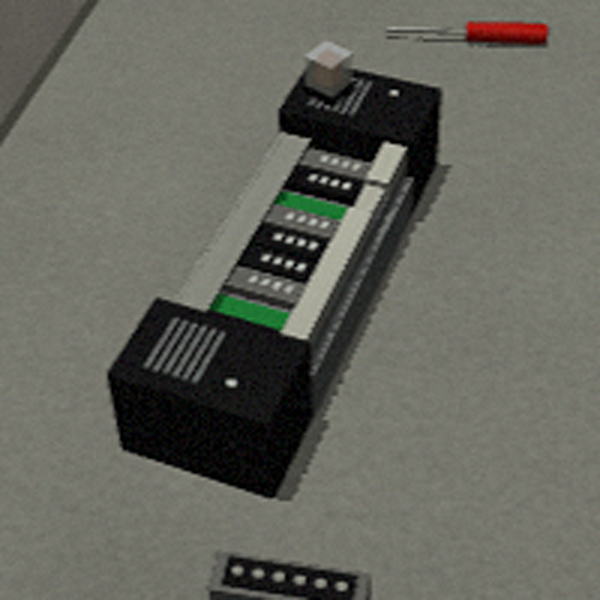

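The top crop shows the rack turned slightly. The rail runs from crop pixel (239,259) to (562,284), with the notch lines at crop x≈445 and 492. The side crop shows the power supply corners and the relay on the right-hand supply. I'll fit the rack pose to these points.

```bash
cat > h.py <<'E'
import numpy as np, json
from cell import bot,cams
from scipy.optimize import least_squares
def proj(c,P):
    m=cams.camera_model(c); q=np.atleast_2d(P)@m['R'].T+m['t']; q=q@m['K'].T; return q[:,:2]/q[:,2:]
def w(p,L):
    c,s=np.cos(p[2]),np.sin(p[2]); L=np.atleast_2d(L); return np.c_[p[0]+c*L[:,0]-s*L[:,1],p[1]+s*L[:,0]+c*L[:,1],L[:,2]]
E
python3 - <<'E'
from h import *
T=[((75,235,108),(147,102)),((75,140,108),(252,112)),((-75,140,108),(237,277)),((-75,235,108),(128,270)),((75,-140,108),(572,138)),((75,-235,108),(680,147)),((-75,-235,108),(668,316)),((-75,-140,108),(560,304)),
((-43,140,100),(240,243)),((-67,140,100),(238,275)),((-43,-140,100),(562,268))]
S=[((75,140,108),(157,298)),((75,235,108),(110,375)),((-75,-235,108),(440,90)),((75,-140,108),(283,108)),((-75,140,108),(310,342))]
def f(p):
    a=proj('top',w(p,np.array([l for l,_ in T])/1e3))-(np.array([u for _,u in T])/3.3+[130,120])
    b=proj('side',w(p,np.array([l for l,_ in S])/1e3))-(np.array([u for _,u in S])/3+[160,130])
    return np.r_[a.ravel(),b.ravel()]
r=least_squares(f,[.6,0,0],loss='soft_l1'); print(r.x,np.degrees(r.x[2]),np.round(f(r.x).reshape(-1,2),1).tolist())
def cols(y): return (proj('top',w(r.x,[-.055,y,.1]))-[130,120])*3.3
for y in(0,-.022,-.044,-.066,-.09): print(y,cols(y))
print(w(r.x,[[-.055,.14,.1],[-.055,0,.1],[-.055,-.09,.1]]))
json.dump(r.x.tolist(),open('pose.json','w'))
E
```

```text
[ 0.58210157  0.0404726  -0.11288816] -6.468014988436798 [[-1.0, 0.1], [-0.2, -0.4], [-1.4, 0.9], [-1.8, 0.3], [-0.1, -0.6], [0.4, -0.7], [1.2, 0.0], [0.0, 0.9], [-0.6, 0.6], [-1.0, -0.8], [-0.0, 1.0], [-0.1, -2.3], [-1.3, -2.1], [1.1, -2.3], [-1.8, -0.9], [1.2, -2.1]]
0 [[398.16177171 271.80724868]]
-0.022 [[423.67861158 273.88390783]]
-0.044 [[449.21969387 275.96253992]]
-0.066 [[474.78505313 278.04314777]]
-0.09 [[502.70226445 280.31515844]]
[[ 0.54322245  0.18577715  0.1       ]
 [ 0.52745165  0.04666827  0.1       ]
 [ 0.51731328 -0.04275887  0.1       ]]
```

>>> servo_tool([
  {"rot":[0,0,6.2],"delta_pos":[0,0,0],"grip":255},
  {"rot":[0,0,6.2],"delta_pos":[0,0,0],"grip":255},
  {"rot":[0,0,6.2],"delta_pos":[0,0,0],"grip":255},
  {"rot":[0,0,6.2],"delta_pos":[0,0,0],"grip":255},
  {"rot":[0,0,0],"delta_pos":[0.03,-0.03,0],"grip":255},
  {"rot":[0,0,0],"delta_pos":[0.03,-0.03,0],"grip":255},
  {"rot":[0,0,0],"delta_pos":[0.03,-0.03,0],"grip":255},
  {"rot":[0,0,0],"delta_pos":[0.03,-0.03,0],"grip":255},
  {"rot":[0,0,0],"delta_pos":[0.03,-0.03,0],"grip":255},
  {"rot":[0,0,0],"delta_pos":[0.03,-0.03,0],"grip":255},
])

```text
time_s: 1.6
tool_pos: [0.4121, -0.4814, 0.2315]
eef_rot: [0.0, 0.998, -0.057, 0.0]
ft_force: [-0.1, -0.7, 0.1]
grip_width: -0.0001
finger_force: 0.0
```

>>> servo_tool([
  {"rot":[0,0,0],"delta_pos":[0.02,-0.04,0],"grip":255},
  {"rot":[0,0,0],"delta_pos":[0.02,-0.04,0],"grip":255},
  {"rot":[0,0,0],"delta_pos":[0,-0.04,0],"grip":255},
  {"rot":[0,0,0],"delta_pos":[0,-0.04,0],"grip":255},
  {"rot":[0,0,0],"delta_pos":[0,-0.04,0],"grip":255},
  {"rot":[0,0,0],"delta_pos":[0,-0.04,0],"grip":255},
  {"rot":[0,0,0],"delta_pos":[0,-0.04,0],"grip":255},
  {"rot":[0,0,0],"delta_pos":[0,-0.04,0],"grip":255},
  {"rot":[0,0,0],"delta_pos":[0,-0.04,0],"grip":255},
  {"rot":[0,0,0],"delta_pos":[0,0,0],"grip":255},
])

```text
time_s: 2.6
tool_pos: [0.4924, -0.1242, 0.2317]
eef_rot: [-0.001, 0.999, -0.054, 0.0]
ft_force: [0.1, -0.6, 0.5]
grip_width: 0.0001
finger_force: 0.0
```

```bash
cat > st.py <<'E'
from h import *
p=json.load(open('pose.json'))
def st():
    o=bot.get_obs(); x=o['tool_pos']; c,s=np.cos(p[2]),np.sin(p[2]); d=x-[p[0],p[1],0]
    q=o['eef_rot']; from scipy.spatial.transform import Rotation as R
    M=R.from_quat([*q[1:],q[0]]).as_matrix()
    print('t',o['time_s'],'rack xyz',np.round([c*d[0]+s*d[1],-s*d[0]+c*d[1],d[2]],4),'F',np.round(o['ft_force'],1),'w',round(o['grip_width'],4))
    print('heading toolx deg',np.degrees(np.arctan2(M[1,0],M[0,0])),'want',np.degrees(p[2]),'z',np.round(M[:,2],3))
    r=M.T@(w(p,[-.055,.115,.1])[0]-x); print('tool delta to rail start',np.round(r,4))
if __name__=='__main__': st()
E
python3 st.py
```

```text
t 2.6 rack xyz [-0.0706 -0.1738  0.2317] F [ 0.1 -0.6  0.5] w 0.0001
heading toolx deg -6.168422982623299 want -6.468014988436798 z [ 0.001  0.001 -1.   ]
tool delta to rail start [ 0.017  -0.2885  0.1321]
```

>>> servo_tool([
  {"rot":[0,0,0.3],"delta_pos":[0.002,-0.036,0],"grip":255},
  {"rot":[0,0,0],"delta_pos":[0.002,-0.036,0],"grip":255},
  {"rot":[0,0,0],"delta_pos":[0.002,-0.036,0],"grip":255},
  {"rot":[0,0,0],"delta_pos":[0.002,-0.036,0],"grip":255},
  {"rot":[0,0,0],"delta_pos":[0.002,-0.036,0],"grip":255},
  {"rot":[0,0,0],"delta_pos":[0.002,-0.036,0],"grip":255},
  {"rot":[0,0,0],"delta_pos":[0.002,-0.036,0],"grip":255},
  {"rot":[0,0,0],"delta_pos":[0.003,-0.036,0],"grip":255},
  {"rot":[0,0,0],"delta_pos":[0,0,0],"grip":255},
  {"rot":[0,0,0],"delta_pos":[0,0,0],"grip":255},
])

```text
time_s: 3.6
tool_pos: [0.5425, 0.1549, 0.2312]
eef_rot: [0.0, 0.998, -0.059, -0.0]
ft_force: [0.3, -0.4, -0.3]
grip_width: 0.0
finger_force: 0.0
```

>>> servo_tool([
  {"rot":[0,0,0],"delta_pos":[0,0,0.02],"grip":255},
  {"rot":[0,0,0],"delta_pos":[0,0,0.02],"grip":255},
  {"rot":[0,0,0],"delta_pos":[0,0,0.02],"grip":255},
  {"rot":[0,0,0],"delta_pos":[0,0,0.02],"grip":255},
  {"rot":[0,0,0],"delta_pos":[0,0,0.015],"grip":255},
  {"rot":[0,0,0],"delta_pos":[0,0,0.01],"grip":255},
  {"rot":[0,0,0],"delta_pos":[0,0,0.008],"grip":255},
  {"rot":[0,0,0],"delta_pos":[0,0,0],"grip":255},
  {"rot":[0,0,0],"delta_pos":[0,0,0],"grip":255},
  {"rot":[0,0,0],"delta_pos":[0,0,0],"grip":255},
])

```text
time_s: 4.6
tool_pos: [0.5429, 0.1546, 0.119]
eef_rot: [-0.0, 0.998, -0.06, 0.0]
ft_force: [0.1, 0.7, 0.1]
grip_width: -0.0
finger_force: 0.0
```

```bash
python3 - <<'E'
from st import *; import cv2
st()
A=cams.get_image('top')[140:240,160:340];B=cams.get_image('side')[150:310,180:330]
A=cv2.resize(A,(720,400),interpolation=cv2.INTER_CUBIC);B=cv2.resize(B,None,fx=3.7,fy=3.7,interpolation=cv2.INTER_CUBIC)
for c,I,o,f in(('top',A,(160,140),4),('side',B,(180,150),3.7)):
    for y in(.14,0,-.0606+.022,-.0606-.022,-.14):
        for x in(-.043,-.067):
            u=(proj(c,w(p,[x,y,.1]))[0]-o)*f; cv2.circle(I,tuple(int(v) for v in u),2,(0,0,255),-1)
    cv2.imwrite(f'pics/{c}1.png',I)
E
```

```text
t 4.6 rack xyz [-0.0518  0.109   0.119 ] F [0.1 0.7 0.1] w -0.0
heading toolx deg -6.835344378703655 want -6.468014988436798 z [ 0.001  0.    -1.   ]
tool delta to rail start [-0.0033 -0.006   0.019 ]
```

View pics/top1.png

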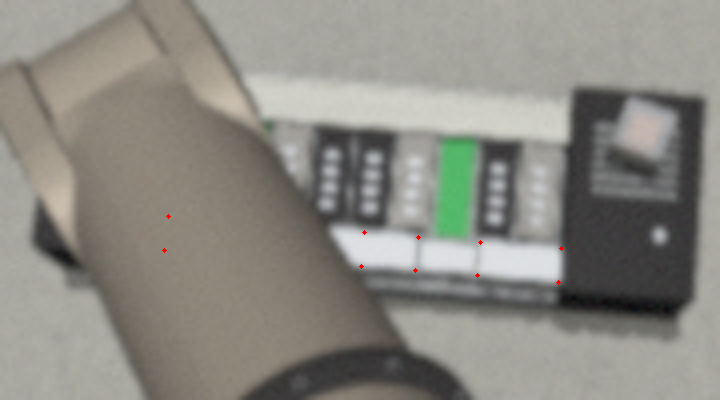

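View pics/side1.png

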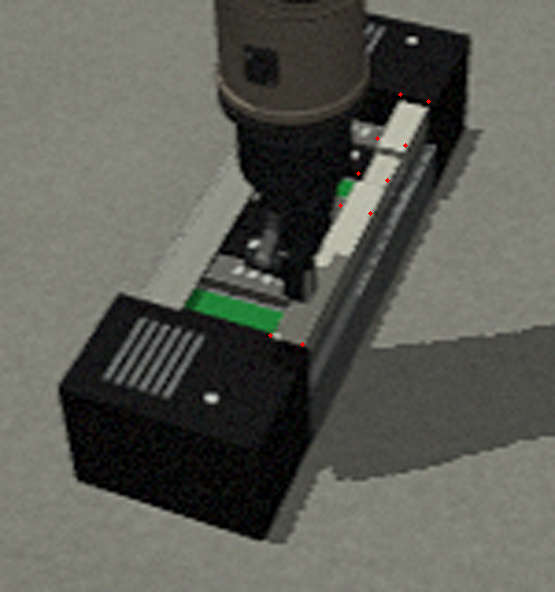

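Both pictures show the hand over the rail near its left end. The fitted rail dots match the top view (notch lines at u≈418 and 478) and sit about 2 raw px off in the side view. Now I'll lower the fingertips gently.

>>> servo_tool([
  {"rot":[0,0,-0.35],"delta_pos":[-0.002,-0.0035,0],"grip":255},
  {"rot":[0,0,0],"delta_pos":[-0.0025,-0.0035,0],"grip":255},
  {"rot":[0,0,0],"delta_pos":[0,0,0.005],"grip":255},
  {"rot":[0,0,0],"delta_pos":[0,0,0.005],"grip":255},
  {"rot":[0,0,0],"delta_pos":[0,0,0.002],"grip":255},
  {"rot":[0,0,0],"delta_pos":[0,0,0.001],"grip":255},
  {"rot":[0,0,0],"delta_pos":[0,0,0.001],"grip":255},
  {"rot":[0,0,0],"delta_pos":[0,0,0.001],"grip":255},
  {"rot":[0,0,0],"delta_pos":[0,0,0],"grip":255},
  {"rot":[0,0,0],"delta_pos":[0,0,0],"grip":255},
])

```text
time_s: 5.7
tool_pos: [0.539, 0.1619, 0.1034]
eef_rot: [-0.0, 0.998, -0.057, 0.0]
ft_force: [-0.5, 0.2, -0.3]
grip_width: -0.0003
finger_force: 0.0
```

```bash
python3 st.py
```

```text
t 5.7 rack xyz [-0.0566  0.1158  0.1034] F [-0.5  0.2 -0.3] w -0.0003
heading toolx deg -6.488065148725757 want -6.468014988436798 z [ 0.  0. -1.]
tool delta to rail start [0.0016 0.0008 0.0034]
```

>>> servo_tool([
  {"rot":[0,0,0],"delta_pos":[0,0,0.0005],"grip":255},
  {"rot":[0,0,0],"delta_pos":[0,0,0.0005],"grip":255},
  {"rot":[0,0,0],"delta_pos":[0,0,0.0005],"grip":255},
  {"rot":[0,0,0],"delta_pos":[0,0,0.0005],"grip":255},
  {"rot":[0,0,0],"delta_pos":[0,0,0.0005],"grip":255},
  {"rot":[0,0,0],"delta_pos":[0,0,0.0005],"grip":255},
  {"rot":[0,0,0],"delta_pos":[0,0,0],"grip":255},
  {"rot":[0,0,0],"delta_pos":[0,0,0],"grip":255},
  {"rot":[0,0,0],"delta_pos":[0,0,0],"grip":255},
  {"rot":[0,0,0],"delta_pos":[0,0,0],"grip":255},
])

```text
time_s: 6.7
tool_pos: [0.5389, 0.162, 0.1004]
eef_rot: [-0.0, 0.998, -0.057, 0.0]
ft_force: [-0.1, -0.0, 0.3]
grip_width: 0.0001
finger_force: 0.0
```

>>> servo_tool([
  {"rot":[0,0,0],"delta_pos":[0,0,0.0005],"grip":255},
  {"rot":[0,0,0],"delta_pos":[0,0,0],"grip":255},
  {"rot":[0,0,0],"delta_pos":[0,0,0.0004],"grip":255},
  {"rot":[0,0,0],"delta_pos":[0,0,0],"grip":255},
  {"rot":[0,0,0],"delta_pos":[0,0,0],"grip":255},
  {"rot":[0,0,0],"delta_pos":[0,0,0],"grip":255},
  {"rot":[0,0,0],"delta_pos":[0,0,0],"grip":255},
  {"rot":[0,0,0],"delta_pos":[0,0,0],"grip":255},
  {"rot":[0,0,0],"delta_pos":[0,0,0],"grip":255},
  {"rot":[0,0,0],"delta_pos":[0,0,0],"grip":255},
])

```text
time_s: 7.7
tool_pos: [0.539, 0.162, 0.1001]
eef_rot: [-0.0, 0.998, -0.057, 0.0]
ft_force: [-3.9, -1.0, 11.3]
grip_width: -0.0003
finger_force: 5.8
```

>>> servo_tool([
  {"rot":[0,0,0],"delta_pos":[0,0.002,-0.0001],"grip":255},
  {"rot":[0,0,0],"delta_pos":[0,0.004,0],"grip":255},
  {"rot":[0,0,0],"delta_pos":[0,0.004,0],"grip":255},
  {"rot":[0,0,0],"delta_pos":[0,0.004,0],"grip":255},
  {"rot":[0,0,0],"delta_pos":[0,0.004,0],"grip":255},
  {"rot":[0,0,0],"delta_pos":[0,0.004,0],"grip":255},
  {"rot":[0,0,0],"delta_pos":[0,0.004,0],"grip":255},
  {"rot":[0,0,0],"delta_pos":[0,0.004,0],"grip":255},
  {"rot":[0,0,0],"delta_pos":[0,0.004,0],"grip":255},
  {"rot":[0,0,0],"delta_pos":[0,0.004,0],"grip":255},
])

```text
time_s: 8.7
tool_pos: [0.5352, 0.1248, 0.1001]
eef_rot: [-0.001, 0.998, -0.056, 0.001]
ft_force: [0.4, 4.3, 5.9]
grip_width: 0.0003
finger_force: 2.9
```

>>> servo_tool([
  {"rot":[0,0,0],"delta_pos":[0,0.004,0.0001],"grip":255},
  {"rot":[0,0,0],"delta_pos":[0,0.004,0],"grip":255},
  {"rot":[0,0,0],"delta_pos":[0,0.004,0],"grip":255},
  {"rot":[0,0,0],"delta_pos":[0,0.004,0],"grip":255},
  {"rot":[0,0,0],"delta_pos":[0,0.004,0],"grip":255},
  {"rot":[0,0,0],"delta_pos":[0,0.004,0],"grip":255},
  {"rot":[0,0,0],"delta_pos":[0,0.004,0],"grip":255},
  {"rot":[0,0,0],"delta_pos":[0,0.004,0],"grip":255},
  {"rot":[0,0,0],"delta_pos":[0,0.004,0],"grip":255},
  {"rot":[0,0,0],"delta_pos":[0,0.004,0],"grip":255},
])

```text
time_s: 9.7
tool_pos: [0.5308, 0.0852, 0.1001]
eef_rot: [-0.001, 0.998, -0.056, 0.001]
ft_force: [1.3, 4.9, 7.1]
grip_width: 0.0
finger_force: 3.5
```

```bash
python3 st.py
```

```text
t 9.7 rack xyz [-0.056   0.0387  0.1001] F [1.3 4.9 7.1] w 0.0
heading toolx deg -6.452942404371549 want -6.468014988436798 z [ 0.002  0.001 -1.   ]
tool delta to rail start [ 0.001  -0.0763  0.0002]
```

>>> servo_tool([
  {"rot":[0,0,0],"delta_pos":[0,0.004,0],"grip":255},
  {"rot":[0,0,0],"delta_pos":[0,0.004,0],"grip":255},
  {"rot":[0,0,0],"delta_pos":[0,0.004,0],"grip":255},
  {"rot":[0,0,0],"delta_pos":[0,0.004,0],"grip":255},
  {"rot":[0,0,0],"delta_pos":[0,0.004,0],"grip":255},
  {"rot":[0,0,0],"delta_pos":[0,0.004,0],"grip":255},
  {"rot":[0,0,0],"delta_pos":[0,0.004,0],"grip":255},
  {"rot":[0,0,0],"delta_pos":[0,0.004,0],"grip":255},
  {"rot":[0,0,0],"delta_pos":[0,0.004,0],"grip":255},
  {"rot":[0,0,0],"delta_pos":[0,0.004,0],"grip":255},
])

```text
time_s: 10.7
tool_pos: [0.5264, 0.0454, 0.1001]
eef_rot: [-0.001, 0.998, -0.056, 0.001]
ft_force: [0.6, 5.3, 7.6]
grip_width: -0.0001
finger_force: 3.7
```

>>> servo_tool([
  {"rot":[0,0,0],"delta_pos":[0,0.004,0],"grip":255},
  {"rot":[0,0,0],"delta_pos":[0,0.004,0],"grip":255},
  {"rot":[0,0,0],"delta_pos":[0,0.004,0],"grip":255},
  {"rot":[0,0,0],"delta_pos":[0,0.004,0],"grip":255},
  {"rot":[0,0,0],"delta_pos":[0,0.003,0],"grip":255},
  {"rot":[0,0,0],"delta_pos":[0,0.003,0],"grip":255},
  {"rot":[0,0,0],"delta_pos":[0,0.002,0],"grip":255},
  {"rot":[0,0,0],"delta_pos":[0,0.002,0],"grip":255},
  {"rot":[0,0,0],"delta_pos":[0,0.002,0],"grip":255},
  {"rot":[0,0,0],"delta_pos":[0,0.002,0],"grip":255},
])

```text
time_s: 11.7
tool_pos: [0.523, 0.0157, 0.1001]
eef_rot: [-0.001, 0.998, -0.056, 0.001]
ft_force: [1.4, 6.4, 7.4]
grip_width: -0.0002
finger_force: 3.8
```

```bash
python3 st.py
```

```text
t 11.7 rack xyz [-0.0559 -0.0313  0.1001] F [1.4 6.4 7.4] w -0.0002
heading toolx deg -6.450690565078154 want -6.468014988436798 z [ 0.002  0.001 -1.   ]
tool delta to rail start [ 0.001  -0.1463  0.0003]
```

>>> servo_tool([
  {"rot":[0,0,0],"delta_pos":[0,0.002,0],"grip":255},
  {"rot":[0,0,0],"delta_pos":[0,0.002,0],"grip":255},
  {"rot":[0,0,0],"delta_pos":[0,0.002,0],"grip":255},
  {"rot":[0,0,0],"delta_pos":[0,0.002,0],"grip":255},
  {"rot":[0,0,0],"delta_pos":[0,0.002,0],"grip":255},
  {"rot":[0,0,0],"delta_pos":[0,0.002,0],"grip":255},
  {"rot":[0,0,0],"delta_pos":[0,0.002,0],"grip":255},
  {"rot":[0,0,0],"delta_pos":[0,0.002,0],"grip":255},
  {"rot":[0,0,0],"delta_pos":[0,0.001,0],"grip":255},
  {"rot":[0,0,0],"delta_pos":[0,0,0],"grip":255},
])

```text
time_s: 12.7
tool_pos: [0.5201, -0.0023, 0.0994]
eef_rot: [0.0, 0.998, -0.057, -0.0]
ft_force: [-0.7, 0.6, -0.5]
grip_width: -0.0001
finger_force: 0.0
```

>>> servo_tool([
  {"rot":[0,0,0],"delta_pos":[0,0.001,0],"grip":255},
  {"rot":[0,0,0],"delta_pos":[0,0.001,0],"grip":255},
  {"rot":[0,0,0],"delta_pos":[0,0.001,0],"grip":255},
  {"rot":[0,0,0],"delta_pos":[0,0.001,0],"grip":255},
  {"rot":[0,0,0],"delta_pos":[0,0,0],"grip":255},
  {"rot":[0,0,0],"delta_pos":[0,0,0],"grip":255},
  {"rot":[0,0,0],"delta_pos":[0,0,0],"grip":255},
  {"rot":[0,0,0],"delta_pos":[0,0,0],"grip":255},
  {"rot":[0,0,0],"delta_pos":[0,0,0],"grip":255},
  {"rot":[0,0,0],"delta_pos":[0,0,0],"grip":255},
])

```text
time_s: 13.7
tool_pos: [0.5198, -0.006, 0.0994]
eef_rot: [-0.0, 0.998, -0.057, 0.0]
ft_force: [-1.0, 0.4, 0.9]
grip_width: 0.0
finger_force: 0.0
```

```bash
python3 st.py
```

```text
t 13.7 rack xyz [-0.0567 -0.0531  0.0994] F [-1.   0.4  0.9] w 0.0
heading toolx deg -6.48059646906358 want -6.468014988436798 z [ 0.  0. -1.]
tool delta to rail start [ 0.0016 -0.1682 -0.0005]
```

The force dropped to zero, so the fingertips are over the notch. I'll go towards its centre as measured from the picture and watch for side contact.

>>> servo_tool([
  {"rot":[0,0,0],"delta_pos":[0,0.001,0],"grip":255},
  {"rot":[0,0,0],"delta_pos":[0,0.001,0],"grip":255},
  {"rot":[0,0,0],"delta_pos":[0,0.001,0],"grip":255},
  {"rot":[0,0,0],"delta_pos":[0,0.001,0],"grip":255},
  {"rot":[0,0,0],"delta_pos":[0,0.001,0],"grip":255},
  {"rot":[0,0,0],"delta_pos":[0,0,0.001],"grip":255},
  {"rot":[0,0,0],"delta_pos":[0,0,0.001],"grip":255},
  {"rot":[0,0,0],"delta_pos":[0,0,0.001],"grip":255},
  {"rot":[0,0,0],"delta_pos":[0,0,0],"grip":255},
  {"rot":[0,0,0],"delta_pos":[0,0,0],"grip":255},
])

```text
time_s: 14.7
tool_pos: [0.5192, -0.0109, 0.0964]
eef_rot: [-0.0, 0.998, -0.057, -0.0]
ft_force: [-0.6, 0.3, -0.8]
grip_width: 0.0
finger_force: 0.0
```

>>> servo_tool([
  {"rot":[0,0,0],"delta_pos":[0,0,0.001],"grip":255},
  {"rot":[0,0,0],"delta_pos":[0,0,0.001],"grip":255},
  {"rot":[0,0,0],"delta_pos":[0,0,0.001],"grip":255},
  {"rot":[0,0,0],"delta_pos":[0,0,0.001],"grip":255},
  {"rot":[0,0,0],"delta_pos":[0,0,0.001],"grip":255},
  {"rot":[0,0,0],"delta_pos":[0,0,0.001],"grip":255},
  {"rot":[0,0,0],"delta_pos":[0,0,0.001],"grip":255},
  {"rot":[0,0,0],"delta_pos":[0,0,0],"grip":255},
  {"rot":[0,0,0],"delta_pos":[0,0,0],"grip":255},
  {"rot":[0,0,0],"delta_pos":[0,0,0],"grip":255},
])

```text
time_s: 15.7
tool_pos: [0.5192, -0.011, 0.0893]
eef_rot: [-0.0, 0.998, -0.057, -0.0]
ft_force: [-0.1, -0.9, 0.7]
grip_width: 0.0001
finger_force: 0.0
```

>>> servo_tool([
  {"rot":[0,0,0],"delta_pos":[0,0,0.001],"grip":255},
  {"rot":[0,0,0],"delta_pos":[0,0,0.001],"grip":255},
  {"rot":[0,0,0],"delta_pos":[0,0,0.001],"grip":255},
  {"rot":[0,0,0],"delta_pos":[0,0,0.0005],"grip":255},
  {"rot":[0,0,0],"delta_pos":[0,0,0],"grip":255},
  {"rot":[0,0,0],"delta_pos":[0,0,0],"grip":255},
  {"rot":[0,0,0],"delta_pos":[0,0,0],"grip":255},
  {"rot":[0,0,0],"delta_pos":[0,0,0],"grip":255},
  {"rot":[0,0,0],"delta_pos":[0,0,0],"grip":255},
  {"rot":[0,0,0],"delta_pos":[0,0,0],"grip":255},
])

```text
time_s: 16.7
tool_pos: [0.5192, -0.011, 0.086]
eef_rot: [-0.0, 0.998, -0.057, 0.0]
ft_force: [-1.6, 0.4, 6.3]
grip_width: -0.0003
finger_force: 3.3
```

>>> servo_tool([
  {"rot":[0,0,0],"delta_pos":[0,0,0.0003],"grip":255},
  {"rot":[0,0,0],"delta_pos":[0,0,0],"grip":255},
  {"rot":[0,0,0],"delta_pos":[0,0,0.0003],"grip":255},
  {"rot":[0,0,0],"delta_pos":[0,0,0],"grip":255},
  {"rot":[0,0,0],"delta_pos":[0,0,0],"grip":255},
  {"rot":[0,0,0],"delta_pos":[0,0,0],"grip":255},
  {"rot":[0,0,0],"delta_pos":[0,0,0],"grip":255},
  {"rot":[0,0,0],"delta_pos":[0,0,0],"grip":255},
  {"rot":[0,0,0],"delta_pos":[0,0,0],"grip":255},
  {"rot":[0,0,0],"delta_pos":[0,0,0],"grip":255},
])

```text
time_s: 17.7
tool_pos: [0.5193, -0.011, 0.0859]
eef_rot: [0.0, 0.998, -0.057, 0.0]
ft_force: [-6.5, -0.3, 17.9]
grip_width: -0.0
finger_force: 8.7
```

>>> servo_tool([
  {"rot":[0,0,0],"delta_pos":[0,0,-0.002],"grip":255},
  {"rot":[0,0,0],"delta_pos":[0,0,-0.008],"grip":255},
  {"rot":[0,0,0],"delta_pos":[0,0,-0.01],"grip":255},
  {"rot":[0,0,0],"delta_pos":[0,0,-0.02],"grip":255},
  {"rot":[0,0,0],"delta_pos":[0,0,-0.03],"grip":255},
  {"rot":[0,0,0],"delta_pos":[0,0,-0.03],"grip":255},
  {"rot":[0,0,0],"delta_pos":[0,0,-0.03],"grip":255},
  {"rot":[0,0,0],"delta_pos":[0,0,-0.02],"grip":255},
  {"rot":[0,0,0],"delta_pos":[0,0,0],"grip":255},
  {"rot":[0,0,0],"delta_pos":[0,0,0],"grip":255},
])

```text
time_s: 18.7
tool_pos: [0.5193, -0.011, 0.2359]
eef_rot: [-0.0, 0.998, -0.057, 0.001]
ft_force: [0.7, 0.3, 0.1]
grip_width: -0.0001
finger_force: 0.0
```

```bash
python3 - <<'E'
from st import *; import cv2
st()
B=cams.get_image('side')[130:310,170:350]
cv2.imwrite('pics/side2.png',cv2.resize(B,None,fx=3.3,fy=3.3,interpolation=cv2.INTER_CUBIC))
E
```

```text
t 18.7 rack xyz [-0.0566 -0.0582  0.2359] F [0.7 0.3 0.1] w -0.0001
heading toolx deg -6.489444342005435 want -6.468014988436798 z [ 0.001 -0.    -1.   ]
tool delta to rail start [ 0.0014 -0.1732  0.1359]
```

View pics/side2.png

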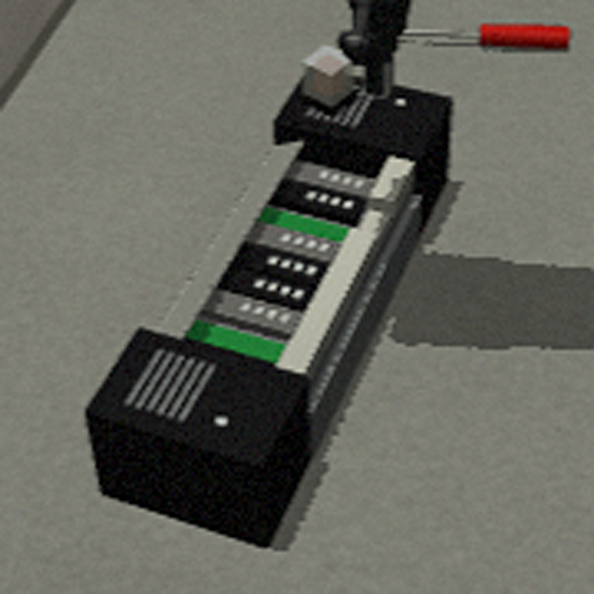

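The tab looks sunk, with the notch shaded near (380,205). Next I'll check that the bar is up by comparing before and after against the predicted edges.

```bash
python3 - <<'E'
from st import *; import cv2
a=cv2.imread('pics/side0.png');b=cams.get_image('side')
out=[]
for I in(a,b):
    J=cv2.resize(I[160:250,195:275],None,fx=4.9,fy=6,interpolation=cv2.INTER_CUBIC)
    for x,z,c in((.07,.076,(255,0,0)),(.038,.076,(0,255,0)),(.0416,.0908,(0,0,255))):
        for y in np.linspace(-.12,.13,26):
            u=(proj('side',w(p,[x,y,z]))[0]-[195,160])*[4.9,6]; cv2.circle(J,tuple(int(v) for v in u),1,c,-1)
    out.append(J)
cv2.imwrite('pics/cmp.png',np.hstack(out))
E
```

```text
(no output)
```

View pics/cmp.png

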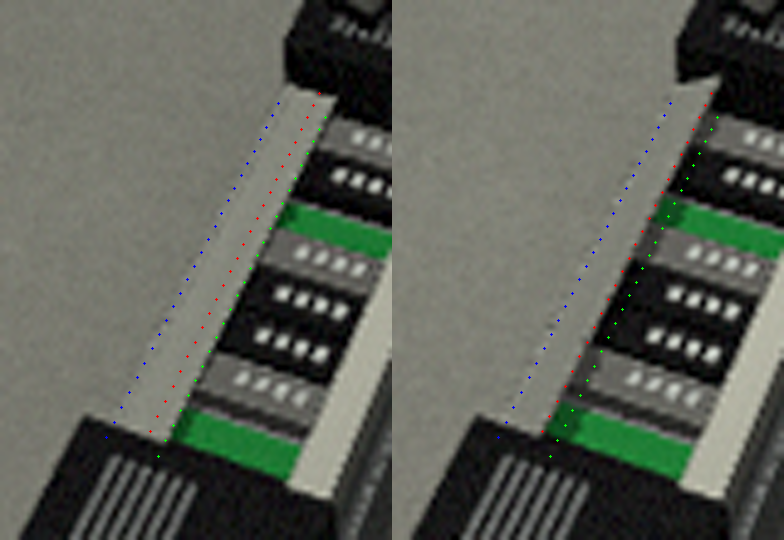

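Before the press, the bar's free edge lies on the green (flat) line. Now it lies on the red line for 0.48 rad, so the bar is fully up. The hand is clear, so I'll hand the job in.

```bash
python3 -c "
from cell import bot
print(bot.close_job())"
```

```text
the job is handed in; nothing more can be done
None
```

The job is handed in at about 19 s: I slid the closed fingertips along the rail to the notch (about 58 mm right of the middle) and pressed the tab until it bottomed out. The side camera shows the retaining bar fully up, and I left the hand about 135 mm above the rail, clear of everything.

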